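# Lock the plug-in module into the trainer with its quarter-turn stud

### The job

Set the plug-in module with the winged stud squarely into the empty lipped bay of the electronics trainer so that it sits flat on the bay's floor. Then push the stud's head down until you feel it land, turn it a quarter turn clockwise (seen from above) and let go, so that the cam catches and the module is held down. Work gently, never pressing the module or stud onto the trainer with more than 25 N, and leave all the other things where they are.

Things in the scene. Friction and masses are not known exactly. Their poses are not given: they have to be found in the camera images.
- module: Loose grey plastic plug-in module, 110 x 80 mm, 42 mm high, about 0.33 kg with its stud: an upside-down tray, flat on top, hollow underneath. Origin: centre of its underside; x along the 110 mm side, z up. The captive winged stud stands out of its middle. The other, smaller module on the table has a round dial and no wing.
- stud_grip (a point): Centre of the stud's black wing, the handle to carry, press and turn by: 36 mm long (x of this point), 12 mm thick (y), 26 mm high (z, up); 84 mm above the module's underside at rest. It stands on the module's centre line and starts along the module's long side. It sinks and turns with the stud.
- stud_flange (a point): Centre of the top of the stud's round flange, right beneath the wing and 13 mm below its centre: 42 mm across, 4 mm thick, its underside 25 mm above the module's top at rest (3 to 15 mm when the stud is pressed home). Fingertips may rest on it to press.
- stud_pin (a point): Middle of the stud's steel cross pin, hidden inside the hollow of the module: 24 mm long, 5 mm square, parallel to the wing (x), 27 mm above the module's underside at rest. It is the cam that passes down through the catch's slot and turns beneath it.
- stud (a joint): How far the stud is pressed down into the module, m: 0 at rest (up), at most 0.023. A spring pushes it up with 2 N at rest and 0.15 N more per mm. Caught by the cam and let go, it stays 8 to 18 mm down.
- stud_turn (a joint): Turn of the stud in the module, rad, growing clockwise seen from above: 0 as it starts (wing and pin along the module's long side), caught at about 1.57, stop at 1.65. A little friction (0.03 N m).
- trainer: Electronics trainer, a fixed olive case with a yellow deck, 320 (x) x 400 (y) x 90 mm high; z up. Origin: centre of its underside.
- bay (a point): Centre of the bay's floor, level with the deck (90 mm above the table); x along the bay's long side, z up. The bay is 114 x 84 mm inside a black lip about 12 mm high, whose upper inner edge slopes outwards by some 4 mm. The module goes in either way round (half a turn makes no difference).
- catch_axis (a point): Axis of the catch, 24 mm above the bay's floor: steel post 50 x 40 mm, slot 28 x 11 mm along the bay's x. Its height is unknown: top 14 to 24 mm above the floor. So the pin gets clear below the slot only after 9.5 to 19.5 mm of stud travel; 0.5 mm further it meets a stiff rubber pad (15 N per mm, on top of the spring's 6 N at most). Turn there; let go, and the spring lifts it into a notch.
- dial_module: Bystander: loose grey module, 90 x 70 x 42 mm, with a round black dial 32 mm across and 30 mm high. Origin: centre of its underside. It may stand in either of the two places that it and the module share.
- deck_meter: Bystander: orange multimeter 150 x 75 x 34 mm lying on the trainer's deck beside the bay. Origin: centre of its underside.
- table_meter: Bystander: the same kind of multimeter, on the table. Origin: centre of its underside.
- screwdriver: Bystander: screwdriver lying on the table.
- jar: Bystander: small jar, 56 mm across, 70 mm high. Origin: centre of its underside.
- battery: Bystander: block battery 48 x 26 x 17 mm lying on the table. Origin: centre of its underside.
Things that resemble listed ones, but are neither listed nor needed, are in the scene too. What is shaped like the module but red, turquoise or yellow is not meant.

How it is judged (in metres and radians):
On the way:
1. the module sits flat in the bay, its stud not yet turned (horizontal distance between module and bay below 0.005 m and z of module in the frame of bay below 0.003 m and angle between module's own z axis and vertical below 0.05 rad and value of joint stud_turn below 0.3 rad), for 0.2 s.
At the end, for the whole second after the job is handed in: The module sits in the bay (centre within 5 mm, underside within 3 mm of the floor, level within 0.05 rad) and the stud, let go, is turned clockwise by at least 1.42 rad and held at least 6 mm down by the cam (horizontal distance between module and bay below 0.005 m and z of module in the frame of bay below 0.003 m and angle between module's own z axis and vertical below 0.05 rad and value of joint stud_turn above 1.42 rad and value of joint stud above 0.006 m); the robot touches nothing.
It fails at once if the module or its stud is pressed on the trainer with more than 25 N (contact force between module and trainer above 25 N).
It fails at once if a bystander is shifted by more than 20 mm (distance of any of dial_module, deck_meter, table_meter, screwdriver, jar, battery from where it was at the start of the episode above 0.02 m).
It also fails if it takes over 61 s, if anything falls off the work surface, if the arm or the gripper's body presses on something with over 40 N, if the wrist force passes 120 N, or if a joint passes its speed limit or range.

### The arm

A 6-joint arm with a two-finger parallel gripper is mounted at the origin on the work surface. World frame = base frame: x ahead of the robot, y to its left, z up, the work surface at z = 0. Lengths are in mm, angles in degrees, forces in N, time in s.
With the tool pointing down it reaches from about 275 to 975 mm from the base axis. Payload 8.4 kg.
Tool frame: the origin (TCP) lies between the finger pads; the fingertips stand 8 mm ahead of it and the grasp point (between the pads) lies 11 mm behind it (r.finger_overhang is the distance from the TCP to the fingertips, in mm); z points along the fingers, y is the line along which they close (so a half turn about z gives the same grasp; the last joint's range is limited). The gripper opens to 92 mm and grips with 3 to 60 N. Pads are 20 mm wide; open, the fingers measure 128 mm over their backs; the gripper's body (75 mm by 189 mm) begins 69 mm behind the grasp point.
Start: joints at [64.206, 20.225, 93.587, -0, 66.188, -0.138], TCP at [270.614, 563.379, 222.583] pointing down, gripper open.
Joint ranges: [-150.9, 150.9], [-52.94, 120.26], [3.33, 152.33], [-74.26, 254.26], [0, 154.13], [-172.89, 172.89]. Speed limits (degrees/s): [127.2, 127.2, 159.86, 180, 180, 180].

### API

Orientations are given as a 3x3 rotation matrix whose columns are the frame's x, y, z axes.
In Python, from workcell import r gives the robot as it stands.
- The arm moves only by the tool jog_arm, never from a script. Its argument "targets" is a list of rows, each a list of 4 numbers: the shift along the tool's x, y, z in cm, then the turn about the tool's z in degrees. In form: [[x, y, z, twist], ...]. A call has 1 to 10 rows; each row shifts and turns the commanded pose from where the row before left it, along the tool's axes as they then stand; what a row does not reach is not made up. A row lasts 1/10 s, in which the tool goes at most 50 mm and 8.59 degrees, less where a joint would pass 70% of its speed; a pose out of reach is approached as far as the arm can. A call with a gripper value outside its range is refused whole. "claw" is the finger opening in cm, from 0 to 9.19, set as the call begins (left out, the last holds). The fingers move at their own pace and stop on an object; "newtons" is the grip in N (left out, the last holds). Time passes only in rows, so rows that do not move let the fingers close. It gives the time, the measured TCP pose, the force, the opening and the grip force at its end, in the units of the state.
- r.sense(): the state, without advancing time (a new reading comes with each control period).
- r.snapshot(name): name is "scene" or "top" or "wrist"; returns the picture (400x640x3 uint8, red, green, blue); there is no depth.
- r.camera_params(name): a dict with "fx", "fy", "cx", "cy" (pixels), "k1" (the pictures are not rectified: a ray, as slopes to the right and down, at radius r is drawn at 1 + k1 r^2 times it, then the intrinsics apply), "world_from_camera" (4x4, takes a point from camera to world coordinates). Camera axes: x right, y up, looking along -z (the intrinsics and any distortion apply to the point x, -y, -z); pixel columns grow to the right and rows downward; lengths in mm; the calibration is good to about 2 mm. A picture is of the moment at which its call begins: read the wrist's pose just before it. camera_params takes no time and is no camera call; for the wrist camera it gives the pose at the moment of the call.
- r.sign_off(): hands the job in; it is judged then, once.
The state is a dict: "time_s": time; "q": joint angles; "qd": joint speeds; "joint_torque": joint torques, N m; "tool_pos": TCP position; "eef_rot": TCP orientation; "wrist_force": force on the tool from outside, world axes, zero at the start; "moment": the same for the moment, N m; "finger_gap": finger opening in mm; "finger_force": force on a finger pad.
Only numpy, scipy, OpenCV 4.12 (cv2) and the standard library are available. Lean on these libraries where they do the work, as an engineer would, in place of code of your own. Each camera call takes 0.05 s, during which the arm holds its last target. There are 200 camera calls.

## Working session

There is one attempt and no reset: what is moved stays moved. The work goes in short steps, Python scripts to look and compute and a tool call to move; the robot and the scene stay as the last step left them, time stands still between calls to the robot, and variables do not carry over. Pictures are saved under pics/ and viewed, at most 10 in all, crops included, and the job is handed in when it is done.

Besides the shell and the picture viewer there is one more tool, called after "Emit:" as name(argument=value, ...) on one line, values as JSON. jog_arm: Moves the arm, as the interface text tells. Its arguments: {"type":"object","properties":{"targets":{"type":"array","items":{"type":"array","items":{"type":"number"}}},"claw":{"type":"number"},"newtons":{"type":"number"}},"required":["targets"]}

```bash
ls; mkdir -p pics; python3 - <<'E'
from workcell import r
import cv2,numpy as np
for n in ("scene","top"):
    im=r.snapshot(n); cv2.imwrite(f"pics/{n}0.png",im[:,:,::-1])
    p=r.camera_params(n); print(n,{k:np.round(v,3).tolist() for k,v in p.items()})
s=r.sense(); print(s["time_s"],np.round(s["eef_rot"],3).tolist(),s["wrist_force"])
E
```

```text
pics
scene {'fx': 401.493, 'fy': 401.493, 'cx': 310.827, 'cy': 199.87, 'k1': 0.033, 'world_from_camera': [[0.188, -0.815, 0.548, 1158.98], [0.982, 0.157, -0.103, -5.772], [-0.002, 0.558, 0.83, 1144.851], [0.0, 0.0, 0.0, 1.0]]}
top {'fx': 423.056, 'fy': 423.056, 'cx': 319.515, 'cy': 205.3, 'k1': -0.067, 'world_from_camera': [[-0.023, 0.988, -0.151, 261.615], [-1.0, -0.026, -0.017, 125.035], [-0.021, 0.151, 0.988, 1600.341], [0.0, 0.0, 0.0, 1.0]]}
0.1 [[-0.901, 0.433, -0.001], [0.433, 0.901, -0.001], [0.0, -0.001, -1.0]] [-0.32717157 -0.09944539  0.38257558]
```

View pics/top0.png

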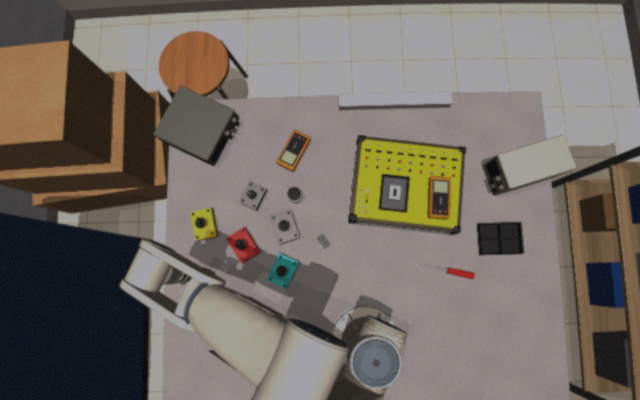

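View pics/scene0.png

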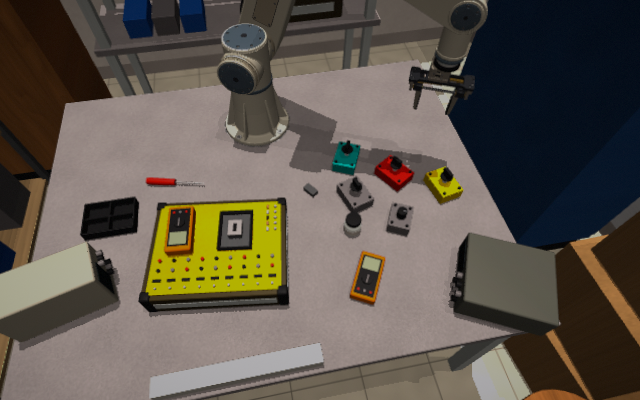

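The top view shows the larger grey module at about (285,226), the smaller grey one at (252,195), and the bay at (395,194) with the deck meter at (439,197). In the scene view, the module is at about (355,192) and the bay at (236,229). Next I'll measure them and check enlarged crops.

```bash
cat > h.py <<'E'
import numpy as np,cv2
from workcell import r
def ray(p,uv):
    x=(np.array(uv,float)-[p["cx"],p["cy"]])/[p["fx"],p["fy"]]
    s=x.copy()
    for _ in range(20): s=x/(1+p["k1"]*(s@s))
    M=np.array(p["world_from_camera"]); return M[:3,3],M[:3,:3]@np.array([s[0],-s[1],-1])
def onz(p,uv,z):
    o,d=ray(p,uv); return o+d*(z-o[2])/d[2]
def proj(p,X):
    M=np.array(p["world_from_camera"]); c=M[:3,:3].T@(np.array(X,float)-M[:3,3])
    s=np.array([c[0],-c[1]])/-c[2]; s=s*(1+p["k1"]*(s@s)); return s*[p["fx"],p["fy"]]+[p["cx"],p["cy"]]
def two(p1,a,p2,b):
    o1,d1=ray(p1,a);o2,d2=ray(p2,b)
    t=np.linalg.lstsq(np.c_[d1,-d2],o2-o1,rcond=None)[0]
    A,B=o1+t[0]*d1,o2+t[1]*d2; return (A+B)/2,np.linalg.norm(A-B)
E
python3 - <<'E'
from h import *
T,S=r.camera_params("top"),r.camera_params("scene")
t=cv2.imread("pics/top0.png");s=cv2.imread("pics/scene0.png")
c=[t[170:260,230:330],t[150:240,345:470][:,:100],s[165:255,330:430],s[195:285,190:290]]
c=[cv2.resize(x,(400,300) if 0 else (400,360)) for x in c]
g=np.vstack([np.hstack(c[:2]),np.hstack(c[2:])]); cv2.imwrite("pics/c1.png",cv2.resize(g,(660,594)))
for n,a,z in (("mod",(285,226),42),("small",(252,195),42),("bay",(395,194),102),("dmeter",(439,197),124)): print(n,onz(T,a,z).round())
for n,a,z in (("mod",(355,192),42),("small",(400,218),42),("bay",(236,229),102)): print(n,onz(S,a,z).round())
E
```

```text
mod [426. 281.  42.]
small [546. 405.  42.]
bay [ 525. -121.  102.]
dmeter [ 506. -273.  124.]
mod [427. 282.  42.]
small [553. 399.  42.]
bay [ 531. -115.  102.]
```

View pics/c1.png

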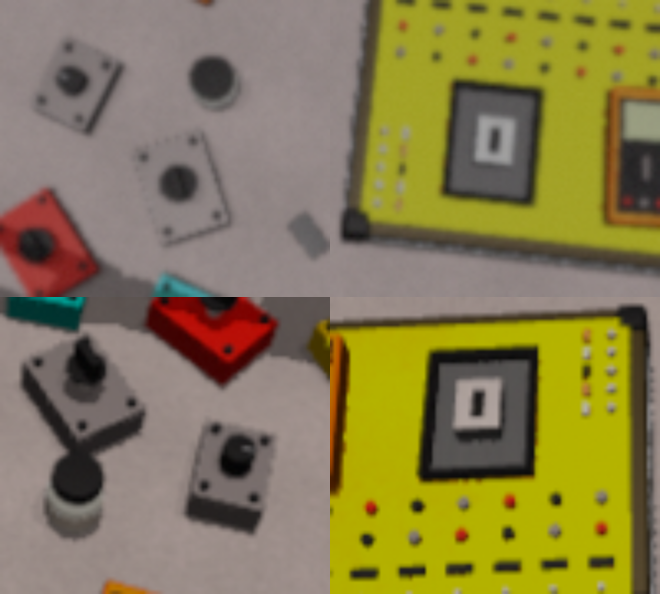

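The crops show the larger module (winged stud, corners at about (271,215) to (280,244) in the top image), with its long side at yaw ≈ 17°. The smaller one has the round dial. The bay is empty with its catch slot along its long side, yaw ≈ -5°. I'll plan the approach now.

```bash
cat >> h.py <<'E'
def yaw_y(R): return np.degrees(np.arctan2(R[1][1],R[0][1]))
def plan(xyz,yaw,n):
    "rows for n steps to TCP xyz with the tool y axis at yaw (world); tool vertical"
    s=r.sense(); p=np.array(s["tool_pos"]); R=np.array(s["eef_rot"]); a0=yaw_y(R); d=np.array(xyz)-p
    tw=-(yaw-a0)/n
    print("t",round(s["time_s"],2),"pos",p.round(1),"yaw",round(a0,1),"d",d.round(1),"F",np.round(s["wrist_force"],1))
    for i in range(n):
        a=np.radians(a0-tw*i); y=np.array([np.cos(a),np.sin(a)]); x=np.array([-y[1],y[0]])*np.sign(R[:,0]@[-R[1,1],R[0,1],0])
        e=d/n/10; print([round(float(v),2) for v in (e[:2]@x,e[:2]@y,-e[2],tw)],end=",")
    print()
E
python3 - <<'E'
from h import *
T=r.camera_params("top")
a,b=onz(T,(271.5,215.5),42),onz(T,(280,243.6),42); d=a-b; print("mod L",np.linalg.norm(d),np.degrees(np.arctan2(d[1],d[0])))
f=lambda u,v:(345+u/3.3-100,150+v/3.3)
a,b=onz(T,f(455,82),102),onz(T,f(445,197),102); d=a-b; print("bay L",np.linalg.norm(d),np.degrees(np.arctan2(d[1],d[0])))
W=np.array(r.camera_params("wrist")["world_from_camera"]);s=r.sense();R=np.array(s["eef_rot"])
print("cam in tool",(R.T@(W[:3,3]-s["tool_pos"])).round(),(R.T@W[:3,:3]).round(2).tolist())
plan((426,281,225),107,9)
E
```

```text
mod L 109.66349602551628 16.272428569882884
bay L 128.04900649726187 -7.511508102793924
cam in tool [  69.   -1. -163.] [[-0.0, 0.97, 0.24], [1.0, 0.0, 0.0], [-0.0, 0.24, -0.97]]
t 0.1 pos [270.4 563.  222. ] yaw 64.3 d [ 155.6 -282.     3. ] F [-0.3 -0.1  0.4]
[-2.92, -2.08, -0.03, -4.74],[-2.73, -2.31, -0.03, -4.74],[-2.53, -2.53, -0.03, -4.74],[-2.32, -2.73, -0.03, -4.74],[-2.08, -2.91, -0.03, -4.74],[-1.84, -3.07, -0.03, -4.74],[-1.57, -3.21, -0.03, -4.74],[-1.3, -3.33, -0.03, -4.74],[-1.02, -3.43, -0.03, -4.74],
```

Emit:
jog_arm(targets=[[-2.92,-2.08,0,-4.74],[-2.73,-2.31,0,-4.74],[-2.53,-2.53,0,-4.74],[-2.32,-2.73,0,-4.74],[-2.08,-2.91,0,-4.74],[-1.84,-3.07,0,-4.74],[-1.57,-3.21,0,-4.74],[-1.3,-3.33,0,-4.74],[-1.0,-3.43,0,-4.74],[0,0,0,0]], claw=6, newtons=30)

```text
time_s: 1.1
tool_pos: [427.0, 278.3, 222.4]
eef_rot: [[-0.956, -0.292, -0.0], [-0.292, 0.956, -0.001], [0.0, -0.001, -1.0]]
wrist_force: [-0.4, 0.5, -0.3]
finger_gap: 59.8
finger_force: 0.0
```

```bash
python3 - <<'E'
from h import *
s=r.sense();W=r.camera_params("wrist");im=r.snapshot("wrist");cv2.imwrite("pics/w1.png",im[:,:,::-1])
print(np.array(s["tool_pos"]).round(1),yaw_y(s["eef_rot"]),np.array(s["eef_rot"]).round(3).tolist(),s["qd"].round(2) if hasattr(s["qd"],"round") else s["qd"],s["q"])
np.save("w1.npy",W,allow_pickle=True)
a=np.radians(16.3);L=np.array([np.cos(a),np.sin(a)]);
for x,y,z in ((55,40,42),(55,-40,42),(-55,-40,42),(-55,40,42),(0,0,97),(18,0,97),(-18,0,97)):
    print(proj(W,[426+x*L[0]-y*L[1],281+x*L[1]+y*L[0],z]).round())
E
```

```text
[427.  278.3 222.4] 106.977032800955 [[-0.956, -0.292, -0.0], [-0.292, 0.956, -0.001], [0.0, -0.001, -1.0]] [ 3.41  0.5  -0.72  1.78 -0.11  9.45] [ 3.29646895e+01  9.96301400e+00  1.07487012e+02 -6.64790903e-02
  6.25948141e+01 -7.39817050e+01]
[359. 229.]
[285. 228.]
[284. 124.]
[364. 125.]
[323. 190.]
[323. 210.]
[324. 170.]
```

View pics/w1.png

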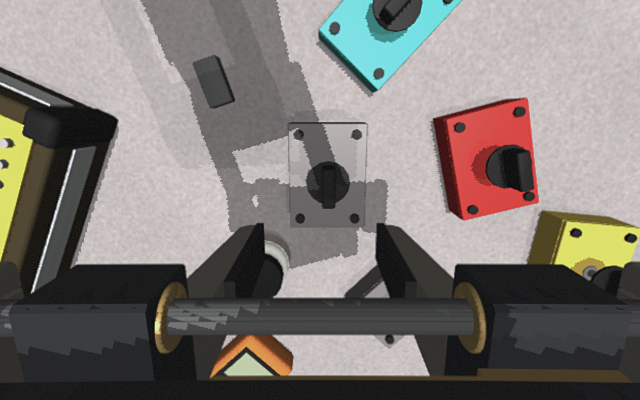

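The wrist view shows the module square-on: corners (289,123), (367,123), (367,228), (289,228), and the wing at (329,168–208), aligned with the tool.

```bash
python3 - <<'E'
from h import *
W=np.load("w1.npy",allow_pickle=True).item()
im=cv2.imread("pics/w1.png")
P=[onz(W,u,42) for u in ((289,123),(367,123),(367,228),(289,228))]
print(np.round(P,1).tolist(),"ctr",np.mean(P,0).round(1))
for i in (1,0): d=P[[0,1][i]]-P[[3,2][i]]; print(np.linalg.norm(d),np.degrees(np.arctan2(d[1],d[0])))
print("wing",onz(W,(329,168),97),onz(W,(329,208),97),"jar",onz(W,(255,265),70))
d=cv2.resize(im[140:235,270:390],None,fx=5,fy=5,interpolation=cv2.INTER_CUBIC); cv2.imwrite("pics/w1c.png",cv2.convertScaleAbs(d,alpha=1.8))
E
```

```text
[[382.3, 232.1, 42.0], [359.5, 306.5, 42.0], [464.4, 342.6, 42.0], [489.0, 262.1, 42.0]] ctr [423.8 285.8  42. ]
110.90365703713921 -161.04187566055472
110.91071009250592 -164.30919694574843
wing [405.47471699 279.68204894  97.        ] [439.93360656 290.45775555  97.        ] jar [527.08751076 239.41525454  70.        ]
```

View pics/w1c.png

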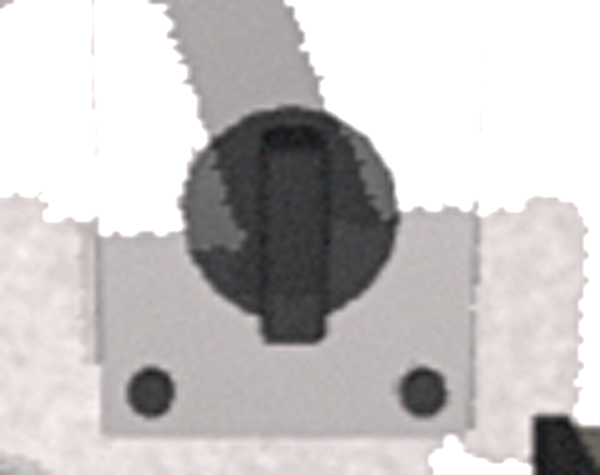

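Emit:
jog_arm(targets=[[0.12,0.6,3.5,0],[0,0.0,3.5,0],[0,0,3.5,0],[0,0,2.5,0],[0,0,0,0],[0,0,0,0]])

```text
time_s: 1.75
tool_pos: [422.6, 287.4, 92.7]
eef_rot: [[-0.956, -0.292, -0.001], [-0.292, 0.956, -0.0], [0.001, -0.0, -1.0]]
wrist_force: [0.2, -0.4, 0.0]
finger_gap: 59.5
finger_force: 0.0
```

Emit:
jog_arm(targets=[[-0.04,-0.2,0.7,0],[0,0,0.5,0],[0,0,0,0],[0,0,0,0]])

```text
time_s: 2.15
tool_pos: [424.1, 285.0, 81.0]
eef_rot: [[-0.956, -0.292, 0.0], [-0.292, 0.956, 0.0], [-0.0, 0.0, -1.0]]
wrist_force: [0.2, 0.1, -0.8]
finger_gap: 60.0
finger_force: 0.0
```

Emit:
jog_arm(targets=[[0,0,0,0],[0,0,0,0],[0,0,0,0],[0,0,0,0],[0,0,0,0]], claw=0.5, newtons=30)

```text
time_s: 2.65
tool_pos: [424.0, 284.9, 80.6]
eef_rot: [[-0.956, -0.292, -0.0], [-0.292, 0.956, -0.0], [0.0, -0.0, -1.0]]
wrist_force: [-0.2, 0.5, 0.2]
finger_gap: 22.3
finger_force: 0.0
```

Emit:
jog_arm(targets=[[0,0,0,0],[0,0,0,0],[0,0,0,0],[0,0,0,0]])

```text
time_s: 3.05
tool_pos: [424.0, 285.0, 80.6]
eef_rot: [[-0.956, -0.292, 0.0], [-0.292, 0.956, 0.0], [-0.0, 0.0, -1.0]]
wrist_force: [0.5, 0.5, 0.2]
finger_gap: 11.7
finger_force: 30.0
```

Emit:
jog_arm(targets=[[0,0,-1,0],[0,0,-3,0],[0,0,-4,0],[0,0,-4,0],[0,0,-4,0],[0,0,0,0],[0,0,0,0]])

```text
time_s: 3.75
tool_pos: [424.0, 284.9, 241.2]
eef_rot: [[-0.956, -0.292, 0.001], [-0.292, 0.956, 0.001], [-0.001, 0.0, -1.0]]
wrist_force: [-0.3, -0.2, -2.7]
finger_gap: 12.0
finger_force: 30.0
```

```bash
python3 - <<'E'
from h import *
plan((470,-119,240),83,10)
E
```

```text
t 3.75 pos [424.  284.9 241.2] yaw 107.0 d [  46.  -403.9   -1.2] F [-0.3 -0.2 -2.7]
[0.74, -4.0, 0.01, 2.4],[0.57, -4.02, 0.01, 2.4],[0.4, -4.04, 0.01, 2.4],[0.23, -4.06, 0.01, 2.4],[0.06, -4.06, 0.01, 2.4],[-0.11, -4.06, 0.01, 2.4],[-0.28, -4.06, 0.01, 2.4],[-0.45, -4.04, 0.01, 2.4],[-0.61, -4.02, 0.01, 2.4],[-0.78, -3.99, 0.01, 2.4],
```

Emit:
jog_arm(targets=[[-0.3,-3.0,0,2.7],[-0.3,-3.1,0,2.7],[-0.5,-3.1,0,2.7],[-0.6,-3.1,0,2.7],[-0.8,-3.1,0,2.7],[-0.9,-3.1,0,2.6],[-1.0,-3.1,0,2.6],[-1.2,-3.0,0,2.6],[-1.3,-3.0,0,2.6],[0,0,0,0]])

```text
time_s: 4.75
tool_pos: [522.2, 13.3, 238.4]
eef_rot: [[-0.992, 0.124, -0.003], [0.124, 0.992, -0.001], [0.003, -0.002, -1.0]]
wrist_force: [-1.0, 1.2, -2.7]
finger_gap: 11.9
finger_force: 30.0
```

Emit:
jog_arm(targets=[[0,0,0,0],[0,0,0,0],[0,0,0,0]])

```text
time_s: 5.05
tool_pos: [521.9, 17.2, 240.0]
eef_rot: [[-0.993, 0.119, -0.001], [0.119, 0.993, 0.0], [0.001, -0.0, -1.0]]
wrist_force: [0.6, -0.4, -3.0]
finger_gap: 11.6
finger_force: 30.0
```

```bash
python3 - <<'E'
from h import *
s=r.sense();W=r.camera_params("wrist");im=r.snapshot("wrist");cv2.imwrite("pics/w2.png",im[:,:,::-1])
np.save("w2.npy",W,allow_pickle=True)
print(np.array(s["tool_pos"]).round(1),yaw_y(s["eef_rot"]),proj(W,(525,-119,102)))
E
```

```text
[521.9  17.2 240. ] 83.18384713706675 [174.95884836 207.71268616]
```

View pics/w2.png

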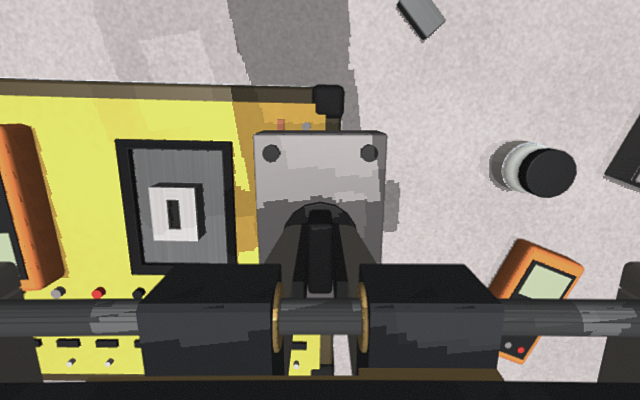

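The bay is in clear view: outer lip corners at about (115,140) and (232,142), with the slot at (173,214). The module hangs level at right. I'll enlarge the bay region.

```bash
python3 - <<'E'
from h import *
im=cv2.imread("pics/w2.png")[130:280,100:265]
d=cv2.resize(im,None,fx=4,fy=4,interpolation=cv2.INTER_CUBIC)
for k in range(0,660,80): cv2.putText(d,str(100+k//4),(k,8),0,.3,(0,0,255))
for k in range(0,600,80): cv2.putText(d,str(130+k//4),(0,k+4),0,.3,(0,0,255))
cv2.imwrite("pics/w2c.png",cv2.convertScaleAbs(d,alpha=1.2,beta=15))
E
```

```text
(no output)
```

View pics/w2c.png

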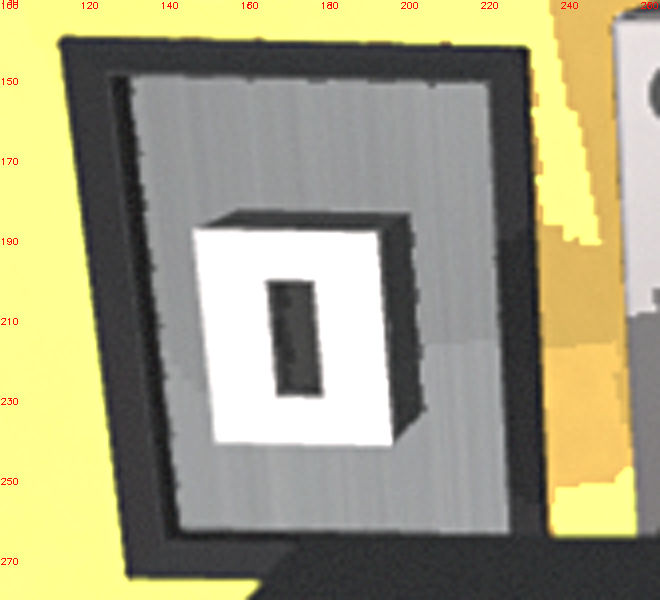

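```bash
python3 - <<'E'
from h import *
W=np.load("w2.npy",allow_pickle=True).item()
g=lambda u,v:(100+(u+.5)/4-.5,130+(v+.5)/4-.5)
post=[(193,229),(378,231),(393,445),(215,441)]; slot=[(266,281),(314,281),(323,396),(276,398)]
for z in (104,109,114):
  for q in (post,slot):
    P=[onz(W,g(*u),z)[:2] for u in q]; P=np.array(P); v=(P[0]+P[1]-P[2]-P[3])/2;w=(P[1]+P[2]-P[0]-P[3])/2
    print(z,P.mean(0).round(1),"len",np.linalg.norm(v).round(1),np.linalg.norm(w).round(1),"yaw",(np.degrees(np.arctan2(v[1],v[0]))%180).round(1),(np.degrees(np.arctan2(w[1],w[0]))%180).round(1))
fl=[onz(W,g(*u),90)[:2].round(1) for u in ((130,78),(180,530))]; rt=[onz(W,g(*u),102)[:2].round(1) for u in ((488,82),(510,534),(110,74))]
print(fl,rt); o=[onz(W,g(*u),102)[:2].round(1) for u in ((62,38),(128,577))]; print(o)
for q in (fl,rt,o): d=q[0]-q[1]; print(np.linalg.norm(d),np.degrees(np.arctan2(d[1],d[0]))%180)
E
```

```text
104 [ 530.6 -120.9] len 51.6 41.7 yaw 171.9 82.1
104 [ 530.8 -121. ] len 28.1 11.0 yaw 171.6 84.4
109 [ 529.3 -118.4] len 50.7 41.0 yaw 171.9 82.1
109 [ 529.5 -118.5] len 27.7 10.8 yaw 171.6 84.4
114 [ 528. -116.] len 49.9 40.3 yaw 171.9 82.1
114 [ 528.2 -116.1] len 27.2 10.6 yaw 171.6 84.4
[array([ 468. , -151.1]), array([ 580. , -167.3])] [array([477.5, -66. ]), array([585.9, -81.4]), array([ 466.1, -148.5])]
[array([ 457.2, -156.8]), array([ 585.7, -175.3])]
113.16554245882446 171.7696551946141
109.48844687911138 171.91430149604463
129.82488205270982 171.80748396735802
```

Emit:
jog_arm(targets=[[-0.6,-3.3,0,0],[-0.6,-3.3,0,0],[-0.6,-3.3,0,0],[-0.5,-3.4,0,0],[0,0,0,1.4],[0,0,1.5,0],[0,0,1.5,0],[0,0,1.5,0],[0,0,0,0],[0,0,0,0]])

```text
time_s: 6.1
tool_pos: [529.4, -117.6, 195.8]
eef_rot: [[-0.99, 0.144, -0.0], [0.144, 0.99, 0.0], [0.0, 0.0, -1.0]]
wrist_force: [0.1, -0.9, -2.3]
finger_gap: 11.8
finger_force: 30.0
```

```bash
python3 - <<'E'
from h import *
plan((529,-117.4,188),81.8,1)
E
```

```text
t 6.1 pos [ 529.4 -117.6  195.8] yaw 81.7 d [-0.4  0.2 -7.8] F [ 0.1 -0.9 -2.3]
[0.04, 0.02, 0.78, -0.06],
```

Emit:
jog_arm(targets=[[0.04,0,0.5,0],[0,0,0.5,0],[0,0,0.3,0],[0,0,0.3,0],[0,0,0.2,0],[0,0,0,0]])

```text
time_s: 6.7
tool_pos: [528.8, -118.5, 177.3]
eef_rot: [[-0.99, 0.144, -0.0], [0.144, 0.99, 0.0], [0.0, 0.0, -1.0]]
wrist_force: [-0.5, 0.2, -2.8]
finger_gap: 11.9
finger_force: 30.0
```

Emit:
jog_arm(targets=[[0,0,0.2,0],[0,0,0.2,0],[0,0,0.1,0],[0,0,0.1,0],[0,0,0,0],[0,0,0,0]])

```text
time_s: 7.3
tool_pos: [529.0, -118.4, 171.6]
eef_rot: [[-0.99, 0.144, 0.0], [0.144, 0.99, -0.0], [-0.0, -0.0, -1.0]]
wrist_force: [-0.9, 0.4, -3.4]
finger_gap: 11.8
finger_force: 30.0
```

Emit:
jog_arm(targets=[[0,0,0.1,0],[0,0,0.1,0],[0,0,0.1,0],[0,0,0,0],[0,0,0,0]])

```text
time_s: 7.8
tool_pos: [529.2, -118.4, 168.8]
eef_rot: [[-0.99, 0.144, 0.0], [0.144, 0.99, -0.0], [-0.0, -0.0, -1.0]]
wrist_force: [-0.4, 0.0, 2.7]
finger_gap: 12.0
finger_force: 30.0
```

Emit:
jog_arm(targets=[[0,0,0.05,0],[0,0,0.05,0],[0,0,0,0],[0,0,0,0]])

```text
time_s: 8.2
tool_pos: [529.2, -118.4, 167.7]
eef_rot: [[-0.99, 0.144, 0.0], [0.144, 0.99, -0.0], [-0.0, -0.0, -1.0]]
wrist_force: [0.7, 0.2, 2.4]
finger_gap: 11.6
finger_force: 30.0
```

Emit:
jog_arm(targets=[[0,0,0.05,0],[0,0,0.05,0],[0,0,0,0],[0,0,0,0]])

```text
time_s: 8.6
tool_pos: [529.2, -118.4, 166.6]
eef_rot: [[-0.99, 0.144, 0.0], [0.144, 0.99, -0.0], [-0.0, -0.0, -1.0]]
wrist_force: [0.2, 0.9, 2.7]
finger_gap: 12.1
finger_force: 30.0
```

```bash
python3 - <<'E'
from h import *
im=r.snapshot("wrist");a=im[100:300,150:480,::-1]
s=r.snapshot("scene")[190:270,180:290,::-1]
cv2.imwrite("pics/w3.png",np.vstack([cv2.resize(a,(660,400)),cv2.resize(s,(275,200))[:, :].copy() if 0 else np.pad(cv2.resize(s,(275,200)),((0,0),(0,385),(0,0)))]))
E
```

```text
(no output)
```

View pics/w3.png

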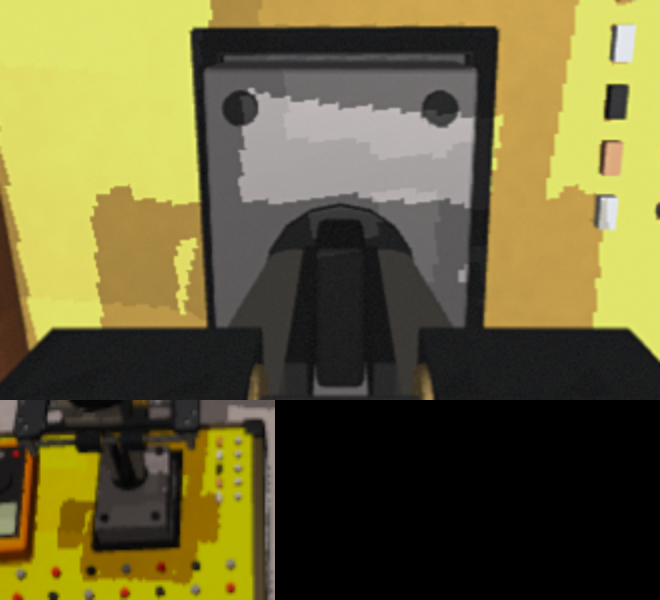

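The module sits inside the lip: the lip shows on both sides (about x 193–205 and 477–497 in the crop), about 1 mm off centre. I'll continue pressing.

Emit:
jog_arm(targets=[[0,0.03,0.05,0],[0,0,0.05,0],[0,0,0,0],[0,0,0,0]])

```text
time_s: 9.1
tool_pos: [529.1, -118.4, 165.6]
eef_rot: [[-0.99, 0.144, 0.0], [0.144, 0.99, -0.0], [-0.0, -0.0, -1.0]]
wrist_force: [0.7, -1.9, 2.1]
finger_gap: 11.7
finger_force: 30.0
```

Emit:
jog_arm(targets=[[0,-0.03,0.05,0],[0,0,0.05,0],[0,0,0,0],[0,0,0,0]])

```text
time_s: 9.5
tool_pos: [529.1, -118.4, 164.6]
eef_rot: [[-0.99, 0.144, 0.0], [0.144, 0.99, 0.0], [-0.0, 0.0, -1.0]]
wrist_force: [1.1, -1.3, 2.8]
finger_gap: 11.3
finger_force: 30.0
```

Emit:
jog_arm(targets=[[0,0,0.05,0],[0,0,0.05,0],[0,0,0,0]])

```text
time_s: 9.8
tool_pos: [529.1, -118.4, 163.6]
eef_rot: [[-0.99, 0.144, 0.0], [0.144, 0.99, 0.0], [-0.0, 0.0, -1.0]]
wrist_force: [1.7, -0.9, 2.9]
finger_gap: 12.0
finger_force: 30.0
```

Emit:
jog_arm(targets=[[0,0,0.05,0],[0,0,0.05,0],[0,0,0,0]])

```text
time_s: 10.1
tool_pos: [529.1, -118.4, 162.6]
eef_rot: [[-0.99, 0.144, 0.0], [0.144, 0.99, -0.0], [-0.0, 0.0, -1.0]]
wrist_force: [1.9, -1.1, 3.7]
finger_gap: 11.6
finger_force: 30.0
```

Emit:
jog_arm(targets=[[0,0,0.05,0],[0,0,0.05,0],[0,0,0,0]])

```text
time_s: 10.4
tool_pos: [529.1, -118.4, 161.6]
eef_rot: [[-0.99, 0.144, 0.0], [0.144, 0.99, 0.0], [-0.0, 0.0, -1.0]]
wrist_force: [2.5, 0.1, 2.6]
finger_gap: 12.0
finger_force: 30.0
```

Emit:
jog_arm(targets=[[0,0,0.05,0],[0,0,0.05,0],[0,0,0,0]])

```text
time_s: 10.7
tool_pos: [529.1, -118.4, 160.6]
eef_rot: [[-0.99, 0.144, 0.0], [0.144, 0.99, -0.0], [-0.0, 0.0, -1.0]]
wrist_force: [2.3, -0.2, 4.1]
finger_gap: 11.8
finger_force: 30.0
```

Emit:
jog_arm(targets=[[0,0,0.05,0],[0,0,0.05,0],[0,0,0,0]])

```text
time_s: 11.0
tool_pos: [529.1, -118.4, 159.6]
eef_rot: [[-0.99, 0.144, 0.0], [0.144, 0.99, 0.0], [-0.0, 0.0, -1.0]]
wrist_force: [2.5, -0.8, 3.1]
finger_gap: 12.1
finger_force: 30.0
```

Emit:
jog_arm(targets=[[0,0,0.05,0],[0,0,0.05,0],[0,0,0,0]])

```text
time_s: 11.3
tool_pos: [529.1, -118.4, 158.6]
eef_rot: [[-0.99, 0.144, 0.0], [0.144, 0.99, -0.0], [-0.0, 0.0, -1.0]]
wrist_force: [3.1, -0.1, 3.2]
finger_gap: 12.1
finger_force: 30.0
```

Emit:
jog_arm(targets=[[0,0,0.05,0],[0,0,0.05,0],[0,0,0,0]])

```text
time_s: 11.6
tool_pos: [529.1, -118.4, 157.9]
eef_rot: [[-0.99, 0.144, 0.0], [0.144, 0.99, -0.0], [-0.0, 0.0, -1.0]]
wrist_force: [2.6, -0.5, 6.3]
finger_gap: 11.5
finger_force: 30.0
```

Emit:
jog_arm(targets=[[0,0,0.03,0],[0,0,0,0]])

```text
time_s: 11.8
tool_pos: [529.1, -118.4, 157.8]
eef_rot: [[-0.99, 0.144, 0.0], [0.144, 0.99, -0.0], [-0.0, -0.0, -1.0]]
wrist_force: [1.2, -0.0, 8.7]
finger_gap: 12.0
finger_force: 30.0
```

Landed on the pad (force up from 3 to 9 N, at about 12.8 mm of travel). Now for the clockwise turn.

Emit:
jog_arm(targets=[[0,0,0,3],[0,0,0,6],[0,0,0,6],[0,0,0,6],[0,0,0,6],[0,0,0,6],[0,0,0,6],[0,0,0,6],[0,0,0,0]])

```text
time_s: 12.7
tool_pos: [529.2, -118.3, 157.8]
eef_rot: [[-0.595, 0.804, 0.0], [0.804, 0.595, 0.0], [-0.0, 0.001, -1.0]]
wrist_force: [1.5, 1.1, 7.8]
finger_gap: 11.9
finger_force: 30.0
```

Emit:
jog_arm(targets=[[0,0,0,6],[0,0,0,6],[0,0,0,6],[0,0,0,6],[0,0,0,6],[0,0,0,6],[0,0,0,6],[0,0,0,3],[0,0,0,0],[0,0,0,0]])

```text
time_s: 13.7
tool_pos: [529.4, -118.3, 157.8]
eef_rot: [[0.145, 0.989, 0.001], [0.989, -0.145, 0.0], [0.0, 0.001, -1.0]]
wrist_force: [1.6, 1.6, 7.7]
finger_gap: 11.8
finger_force: 30.0
```

```bash
python3 - <<'E'
from h import *
s=r.sense();print(81.7-yaw_y(s["eef_rot"]),s["moment"],s["q"][5],s["wrist_force"])
E
```

```text
90.01615572371358 [ 0.14251964 -0.30537635 -0.01489233] -4.467867945617371 [1.63695506 1.59606393 7.73388802]
```

Emit:
jog_arm(targets=[[0,0,-0.05,0],[0,0,0,0],[0,0,0,0],[0,0,0,0],[0,0,0,0],[0,0,0,0]], claw=6)

```text
time_s: 14.3
tool_pos: [529.1, -118.5, 157.6]
eef_rot: [[0.144, 0.99, 0.0], [0.99, -0.144, -0.0], [-0.0, 0.0, -1.0]]
wrist_force: [0.2, -0.2, -0.6]
finger_gap: 57.7
finger_force: 0.0
```

Emit:
jog_arm(targets=[[0,0,-1,0],[0,0,-3,0],[0,0,-4,0],[0,0,-4,0],[0,0,0,0],[0,0,0,0]])

```text
time_s: 14.9
tool_pos: [529.6, -118.5, 279.1]
eef_rot: [[0.144, 0.99, 0.003], [0.99, -0.144, -0.001], [-0.0, 0.003, -1.0]]
wrist_force: [-1.2, -0.7, -0.6]
finger_gap: 59.8
finger_force: 0.0
```

```bash
python3 - <<'E'
from h import *
W=r.camera_params("wrist");im=r.snapshot("wrist")[:,:,::-1]; cv2.imwrite("pics/w4.png",im)
np.save("w4.npy",W,allow_pickle=True)
a=np.radians(-8.2);L=np.array([np.cos(a),np.sin(a)])
for x,y,z in ((55,40,132),(55,-40,132),(-55,-40,132),(-55,40,132),(0,18,174),(0,-18,174)):
    print(proj(W,[529.2+x*L[0]-y*L[1],-118.2+x*L[1]+y*L[0],z]).round())
E
```

```text
[380. 141.]
[376. 224.]
[263. 224.]
[259. 141.]
[319. 173.]
[319. 216.]
```

View pics/w4.png

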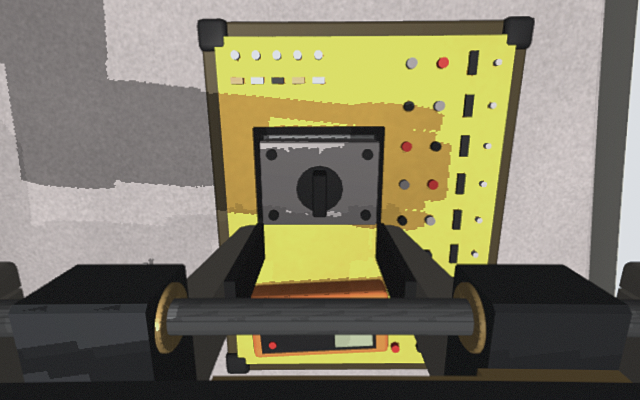

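The image shows the module flat in the bay with its corners where predicted: (259,141), (380,141) and 224 on the lower row. The wing is turned across it at (319,170–215) and is held down.

```bash
python3 - <<'E'
from workcell import r
print(r.sign_off())
E
```

```text
the job is handed in; nothing more can be done
None
```

The module sits flat in the bay, its stud pressed about 13 mm to the pad, turned 90° clockwise and released. The last picture shows it held down with the gripper clear, and the job was handed in at about 15 s (no verdict was returned).

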